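True up the plating board with a spirit level

ROBOT

A 6-joint arm with a two-finger parallel gripper is mounted at the origin on the work surface. World frame = base frame: x ahead of the robot, y to its left, z up, the work surface at z = 0. Lengths are in m, angles in rad, forces in N, time in s.
With the tool pointing down it reaches from about 0.4 to 0.825 m from the base axis. Payload 7 kg.
Tool frame: the origin (TCP) lies midway between the tips of the shut fingers; the grasp point (between the pads) lies 19 mm behind it; y points along the fingers, z is the direction in which the jaws open and shut, and the axes are right-handed (so a half turn about y gives the same grasp; the last joint's range is limited). The gripper opens to 88 mm and grips with 3 to 60 N. Pads are 19 mm wide; open, the fingers measure 130 mm over their backs; the gripper's body (78 mm by 193 mm) begins 47 mm behind the grasp point.
Start: joints at [-0.835, 0.359, 0.012, 0, -1.224, -0.288], TCP at [0.292, -0.608, 0.227] pointing down, gripper open.
Joint ranges: [-3.07, 3.07], [-1.43, 2.12], [-1.02, 1.25], [-3.03, 1.67], [-3.05, -0], [-3.03, 3.03]. Speed limits (rad/s): [2.39, 2.39, 3.01, 3.14, 3.14, 3.14].

INTERFACE

Orientations are given as [roll, pitch, yaw] about the fixed x, y, z axes, in that order (R = Rz(yaw) Ry(pitch) Rx(roll)).
In Python, from station import arm gives the robot as it stands.
- The arm moves only by the tool move_arm, never from a script. Its argument "deltas" is a list of rows, each an object with "dp": the shift along the tool's x, y, z in mm, a list of three; "rotation": the turn, a rotation vector about the tool's x, y, z in degrees, a list of three. A call has 1 to 5 rows; each row shifts and turns the pose as measured when the row begins, along the tool's axes as they then stand; what a row does not reach is not made up. A row lasts 1/12 s, in which the tool goes at most 41.7 mm and 7.16 degrees, less where a joint would pass 70% of its speed; a pose out of reach is approached as far as the arm can. A call is refused whole if a number of a shift passes 41.7 or a number of a turn 7.16, either way. A call with a gripper value outside its range is refused whole. "jaw" is the closure in counts, from 0 (fully open) to 255 (shut), set as the call begins (left out, the last holds). The fingers move at their own pace and stop on an object; "squeeze" is the grip in N (left out, the last holds). Time passes only in rows, so rows that do not move let the fingers close. It gives the time, the measured TCP pose, the force and the opening at its end, in the units of the state.
- arm.get_state(): the state, without advancing time (a new reading comes with each control period).
- arm.grab_frame(name): name is "scene" or "top" or "wrist"; returns a dict with "pixels" (400x640x3 uint8, red, green, blue), "z_map" (400x640 float32, m along the optical axis (not along the pixel's ray), 0 where there is no reading), "fx", "fy", "cx", "cy" (pixels), "k1" (the pictures are not rectified: a ray, as slopes to the right and down, at radius r is drawn at 1 + k1 r^2 times it, then the intrinsics apply), "cam_to_world" (4x4, takes a point from camera to world coordinates); the wrist camera has in their place "mount" (4x4, takes a point from camera to tool coordinates, whose origin is the TCP and whose axes are the tool frame's). Camera axes: x right, y down, z forward; pixel columns grow to the right and rows downward; lengths in m; the calibration is good to about 2 mm. A picture is of the moment at which its call begins: read the wrist's pose just before it.
- arm.job_done(): hands the job in, once; it reports no verdict.
The state is a dict: "t": time; "q": joint angles; "qd": joint speeds; "joint_efforts": joint torques, N m; "eef_pos": TCP position; "ee_rot": TCP orientation; "force": force on the tool from outside, world axes, zero at the start; "moment": the same for the moment, N m; "width": finger opening in m.
Only numpy, scipy, OpenCV 4.12 (cv2) and the standard library are available. Lean on these libraries where they do the work, as an engineer would, in place of code of your own. Each camera call takes 0.05 s, during which the arm holds its last target.

TASK

Push the yellow spirit level across the plating board until it lies flat and flush along the brass rail. Then turn the red knob of the levelling foot so that the bubble sits centred between its two black lines while you press the level firmly down by its red end, which beds the board on its soft pads. Finish while still pressing the level like that, bubble centred, and leave the bowl, cloche and spatula alone.

Things in the scene. Friction and masses are not known exactly. Their poses are not given: they have to be found in the camera images.
- level: yellow spirit level, loose on the board: block 130 mm long (its y), 40 mm wide (x), 32 mm tall, about 280 g; origin at the centre of its underside. Its +y end, towards the knob, has a red top. A green window in its top (78 x 26 mm, 5 mm deep) shows a pale bubble 15 mm long and two black lines across, 10.5 mm either side of the middle.
- level_center (a point): centre of the spirit level, half-way up (16 mm above the board); axes as level
- level_pad (a point): middle of the red top of the spirit level's end, 52 mm from its middle along its +y, on the top face: the place to press down
- bubble (a joint): bubble's distance from the middle of the window along the level's +y, in m; 0 = centred, within 3 mm = between the lines, travel 29 mm. It goes to the higher end, 0.5 mm per mrad of tilt, and settles in about 1 s. At the start the knob end is too high: bubble towards the knob (+).
- rail_mid (a point): on the board: middle of the brass rail's inner face, where it meets the board's surface. The rail runs 265 mm along this point's y and stands 9 mm high; +x points from the board into the rail, z up. The board reaches 232 mm from here to its near edge and 132 mm to either side. Level flush: level_center at x = -20 mm here.
- knob_grip (a point): on the axis of the red round knob beyond the board's +y end, at the height to grip, 24 mm above the board's surface, 40 mm clear of its end. Knob 42 mm across, from 18 mm below to 14 mm above this point; z = its axis. Clockwise from above lowers the knob end: bubble goes 6.25 mm per rad away from the knob. Stiff (0.12 N m), stays put; needs 1.3 to 2.8 rad in all.
- bowl: bystander: stoneware bowl, 130 mm across, 55 mm tall, origin at the centre of its underside
- cloche: bystander: glass dome on a wooden disc, 124 mm across, 114 mm tall with its knob, origin at the centre of its underside
- spatula: bystander: small kitchen spatula lying on the counter
- board: wooden board with dark inlay, 240 x 265 mm; origin on the hinge at its -y end. Soft pads raise its knob end by 12 mrad (bubble 6 mm further to +) unless it is pressed: about 4 N on the level's red end beds it fully (hard stop), and only then does the bubble show the setting of the foot. Its surface is 52 to 65 mm above the counter.
Mind the look-alikes: they are no part of the job. There is more than one size of the level; the job needs the middle-sized.

How it is judged:
On the way, in this order (a step that is already met when the one before it is completed fails the run):
1. the spirit level lies flush along the rail (x of level_center in the frame of rail_mid above -0.025 m and angle between the y axis of level and the y axis of rail_mid, either way round below 0.06 rad and angle between the z axis of level and the z axis of rail_mid, either way round below 0.03 rad), for 0.2 s.
2. the foot is turned so that its knob stands within 10 mrad of plumb (angle between knob_grip's own z axis and vertical below 0.01 rad), for 0.2 s.
At the end, for the whole second after the job is handed in: The fingers are pressing the level with more than 4 N, its bubble is within 3 mm of the middle, the foot's knob is plumb within 10 mrad, and the level lies flat (0.03 rad) along the rail (within 5 mm and 0.06 rad), all through the last second (all of step 1 and contact force between the fingers and level above 4 N and value of joint bubble between -0.003 and 0.003 m and angle between knob_grip's own z axis and vertical below 0.01 rad); the arm keeps its last pose, push and grip.
It fails at once if a bystander is moved more than 20 mm (distance of any of bowl, cloche, spatula from where it was at the start of the episode above 0.02 m).
It also fails if it takes over 72 s, if anything falls off the work surface, if the arm or the gripper's body presses on something with over 40 N, if the wrist force passes 120 N, or if a joint passes its speed limit or range.

## Working session

There is one attempt and no reset: what is moved stays moved. The work goes in short steps, Python scripts to look and compute and a tool call to move; the robot and the scene stay as the last step left them, time stands still between calls to the robot, and variables do not carry over. Pictures are saved under pics/ and viewed, and the job is handed in when it is done.

Besides the shell and the picture viewer there is one more tool, called after "Emit:" in YAML: its name, and indented under it one key for each argument. move_arm: Moves the arm, as the interface text tells. Its arguments: {"type":"object","properties":{"deltas":{"type":"array","items":{"type":"object","properties":{"dp":{"type":"array","items":{"type":"number"}},"rotation":{"type":"array","items":{"type":"number"}}}}},"jaw":{"type":"number"},"squeeze":{"type":"number"}},"required":["deltas"]}

```bash
ls; mkdir -p pics; cat > h.py <<'E'
import numpy as np, cv2
from station import arm
def save(f,n): cv2.imwrite('pics/'+n,cv2.cvtColor(f['pixels'],cv2.COLOR_RGB2BGR))
def und(f,u,v):
    K=np.array([[f['fx'],0,f['cx']],[0,f['fy'],f['cy']],[0,0,1.]])
    p=np.array([[[u,v]]],float)
    x,y=cv2.undistortPointsIter(p,K,np.array([f['k1'],0,0,0.]),None,None,(3,50,1e-9))[0,0]
    return np.array([x,y,1.])
def ray(f,u,v,T=None):
    T=np.array(f['cam_to_world']) if T is None else T
    d=T[:3,:3]@und(f,u,v); return T[:3,3],d
def onz(f,u,v,z,T=None):
    o,d=ray(f,u,v,T); return o+d*(z-o[2])/d[2]
def dep(f,u,v,T=None):
    o,d=ray(f,u,v,T); return o+d*f['z_map'][int(round(v)),int(round(u))]
def cloud(f,T=None):
    T=np.array(f['cam_to_world']) if T is None else T
    K=np.array([[f['fx'],0,f['cx']],[0,f['fy'],f['cy']],[0,0,1.]])
    V,U=np.mgrid[0:400,0:640]
    p=np.stack([U.ravel(),V.ravel()],1).astype(float)[:,None]
    n=cv2.undistortPointsIter(p,K,np.array([f['k1'],0,0,0.]),None,None,(3,30,1e-8))[:,0]
    d=np.c_[n,np.ones(len(n))]*f['z_map'].reshape(-1,1)
    return (d@T[:3,:3].T+T[:3,3]).reshape(400,640,3)
def st():
    s=arm.get_state(); return s
E
python3 - <<'E'
from h import *
s=st(); print(s)
for n in ['scene','top','wrist']:
    f=arm.grab_frame(n); save(f,n+'0.png'); print(n,f['fx'],f['k1'],f.get('cam_to_world',f.get('mount')))
E
```

```text
pics
{'t': 0.0, 'q': array([-8.34871041e-01,  3.59364918e-01,  1.10422268e-02, -3.62584644e-04,
       -1.22411089e+00, -2.88140620e-01]), 'qd': array([ 0.00107732,  0.00096227,  0.0011702 , -0.00038582, -0.00047908,
        0.00069605]), 'joint_efforts': array([-1.31945813e-03, -5.82716024e+01,  2.93043441e+01,  6.99675992e+00,
        6.81476711e-03, -1.40722004e-04]), 'eef_pos': array([ 0.29203526, -0.60799458,  0.22562743]), 'ee_rot': array([-1.56912970e+00,  1.38503542e-04,  4.47661302e-01]), 'force': array([ 0.38845139,  0.47837975, -0.83402   ]), 'moment': array([0.01752306, 0.00561849, 0.01321903]), 'width': 0.08766013837183059}
scene 493.8157722047179 0.012110390833756233 [[ 0.81121816  0.49769522 -0.30696021  0.94190649]
 [ 0.5846347  -0.6801951   0.44219553 -0.59030724]
 [ 0.01128577 -0.53817664 -0.84275651  1.21071647]
 [ 0.          0.          0.          1.        ]]
top 493.96527664355085 -0.03695448106581927 [[-2.00185272e-02 -9.89641407e-01  1.42158871e-01  2.91969606e-01]
 [-9.99794610e-01  2.02646925e-02  2.83930014e-04 -5.98048722e-03]
 [-3.16179470e-03 -1.42123989e-01 -9.89843813e-01  1.67349675e+00]
 [ 0.00000000e+00  0.00000000e+00  0.00000000e+00  1.00000000e+00]]
wrist 317.25936332652003 -0.061660446536436646 [[-4.29483050e-04  9.64008745e-01  2.65870183e-01 -7.12220050e-02]
 [-3.67472347e-04 -2.65870342e-01  9.64008727e-01 -1.58454668e-01]
 [ 9.99999840e-01  3.16325469e-04  4.68433361e-04 -5.94870685e-04]
 [ 0.00000000e+00  0.00000000e+00  0.00000000e+00  1.00000000e+00]]
```

View pics/scene0.png

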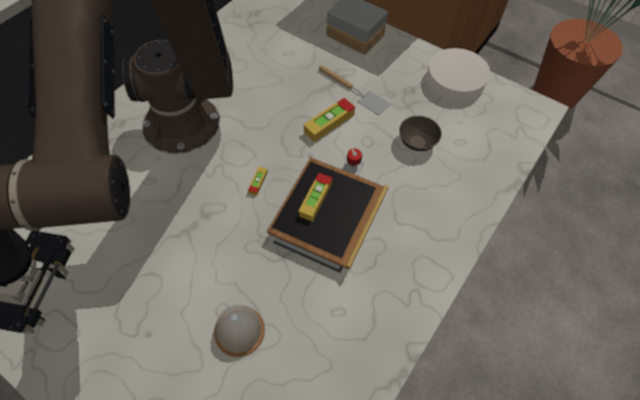

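View pics/top0.png

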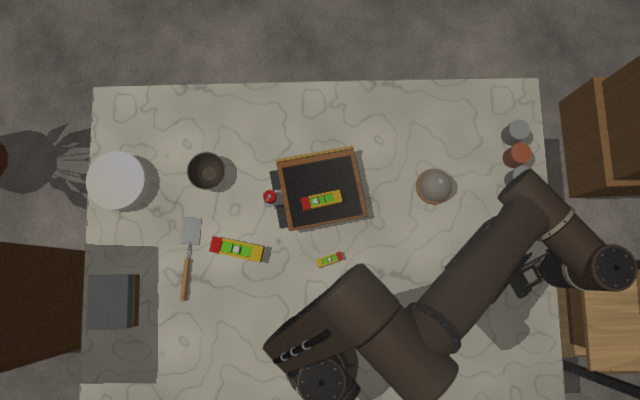

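Three yellow levels are visible in the top view: (321,200) on the board, (237,248) larger on the counter, and (330,259) smaller on the counter. The one on the board is the middle-sized. I'll confirm this in an enlarged crop and measure it.

```bash
python3 - <<'E'
from h import *
f=arm.grab_frame('top'); g=arm.grab_frame('scene')
im=cv2.cvtColor(f['pixels'],cv2.COLOR_RGB2BGR)
cv2.imwrite('pics/crop1.png',cv2.resize(im[130:280,190:390],None,fx=4,fy=4,interpolation=cv2.INTER_CUBIC))
im2=cv2.cvtColor(g['pixels'],cv2.COLOR_RGB2BGR)
cv2.imwrite('pics/crop2.png',cv2.resize(im2[140:275,240:400],None,fx=4.4,fy=4.4,interpolation=cv2.INTER_CUBIC))
for nm,F in (('top',f),('scene',g)):
    hsv=cv2.cvtColor(F['pixels'],cv2.COLOR_RGB2HSV)
    C=cloud(F)
    for cn,lo,hi in (('yel+grn',(18,120,90),(75,255,255)),('red',(0,150,90),(6,255,255)),('red2',(174,150,90),(180,255,255))):
        m=cv2.inRange(hsv,lo,hi)
        n,l,s,c=cv2.connectedComponentsWithStats(m)
        for i in range(1,n):
            if s[i,4]>20:
                print(nm,cn,s[i],c[i].round(1),np.median(C[l==i],axis=0).round(3))
    # board plane via depth
for F in (f,g):
    C=cloud(F); hsv=cv2.cvtColor(F['pixels'],cv2.COLOR_RGB2HSV)
    m=(C[...,2]>0.04)&(C[...,2]<0.075)&(abs(C[...,1])<.25)&(C[...,0]>.4)&(C[...,0]<.8)&(hsv[...,2]<60)
    P=C[m]; A=np.c_[P[:,:2],np.ones(len(P))]; r=np.linalg.lstsq(A,P[:,2],rcond=None)
    print(len(P),r[0], P.min(0),P.max(0))
E
```

```text
top yel+grn [276 146  77  17 223] [313.2 154.1] [0.69  0.009 0.067]
top yel+grn [309 190  33  19 385] [325.8 198.4] [ 0.538 -0.027  0.087]
top yel+grn [219 238  44  24 611] [241.4 249.7] [0.378 0.251 0.04 ]
top yel+grn [316 253  22  14 157] [326.4 260. ] [ 0.339 -0.024  0.02 ]
top red [264 190  12  13  93] [269.5 195.9] [0.547 0.154 0.1  ]
top red [301 197   9  13  91] [305.1 202.6] [0.523 0.041 0.092]
top red [210 237  12  16 145] [215.5 244.5] [0.398 0.341 0.043]
top red [337 252   6   8  33] [339.2 255.6] [ 0.352 -0.067  0.022]
scene yel+grn [304 103  50  39 673] [325.4 120.5] [0.384 0.247 0.039]
scene yel+grn [251 167  16  22 167] [259. 177.] [ 0.343 -0.023  0.02 ]
scene yel+grn [299 180  30  40 574] [312.3 200.4] [ 0.54  -0.034  0.087]
scene yel+grn [347 186  40  82 334] [366.1 227.1] [ 0.695 -0.008  0.067]
scene red [338  99  16  13 111] [345.7 104.8] [0.399 0.337 0.043]
scene red [348 149  13  12  94] [354.2 155.1] [0.551 0.148 0.099]
scene red [316 173  16  11 121] [323.4 178.2] [0.524 0.039 0.092]
scene red [249 186   9   6  36] [252.8 188.9] [ 0.356 -0.07   0.022]
3550 [-0.00741166  0.04299852  0.06289968] [ 0.45090897 -0.1428398   0.04193606] [0.68469305 0.12598961 0.07362091]
4631 [-0.00991903  0.0422595   0.06480112] [ 0.44778408 -0.1461425   0.04119165] [0.69810684 0.13885744 0.07470376]
```

View pics/crop1.png

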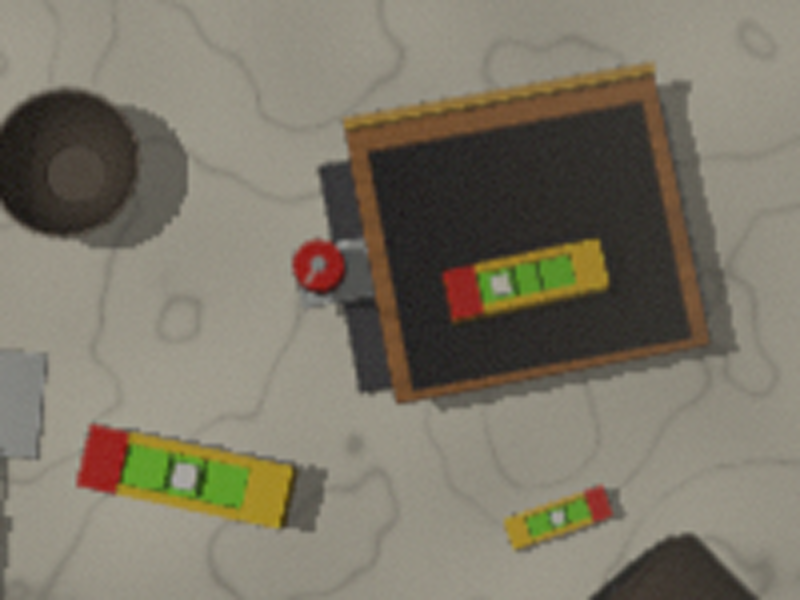

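View pics/crop2.png

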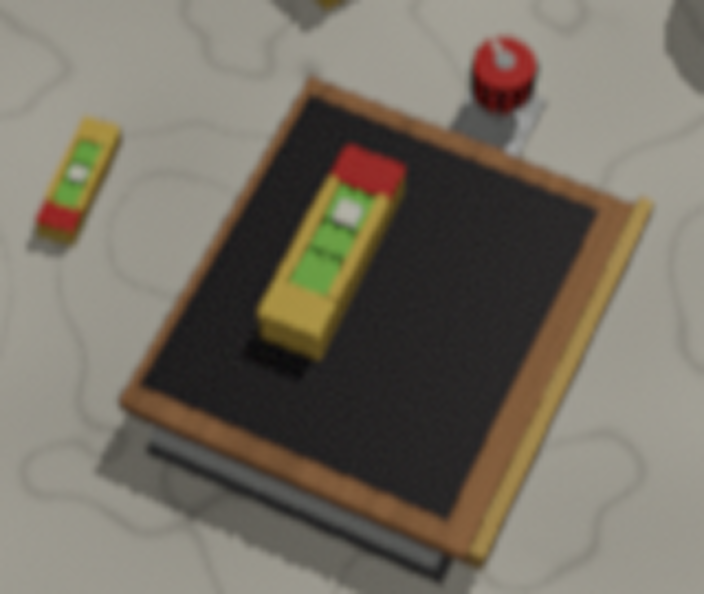

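The crops confirm it: the board level, red end at crop1 (462,293), is bigger than the one at (560,518) and smaller than the one at (185,477), so it is the middle size. Its red end already faces the knob at (318,265). Next, the precise geometry.

```bash
cat > geo.py <<'E'
from h import *
def masks(F):
    hsv=cv2.cvtColor(F['pixels'],cv2.COLOR_RGB2HSV)
    y=cv2.inRange(hsv,(18,100,70),(80,255,255)); r=cv2.inRange(hsv,(0,130,70),(7,255,255))|cv2.inRange(hsv,(172,130,70),(180,255,255))
    return y,r
def plane(F):
    C=cloud(F); hsv=cv2.cvtColor(F['pixels'],cv2.COLOR_RGB2HSV)
    m=(C[...,2]>0.04)&(C[...,2]<0.08)&(C[...,1]<.1)&(C[...,1]>-.13)&(C[...,0]>.46)&(C[...,0]<.67)&(hsv[...,2]<60)
    P=C[m]
    A=np.c_[P[:,:2],np.ones(len(P))]
    for _ in range(4):
        r=np.linalg.lstsq(A,P[:,2],rcond=None)[0]; e=abs(P[:,2]-A@r); k=e<2.5*e.std(); P=P[k];A=A[k]
    return r
E
python3 - <<'E'
from geo import *
for n in ('top','scene'):
    f=arm.grab_frame(n); C=cloud(f); y,r=masks(f); p=plane(f); print(n,'plane',p.round(4))
    Z=C[...,2]-(C[...,:2]@p[:2]+p[2])
    # level: height above board 20-40mm
    near=(abs(C[...,0]-.54)<.1)&(C[...,1]<.1)&(C[...,1]>-.12)
    m=((y|r)>0)&near&(Z>.025)&(Z<.045)
    P=C[m]; rect=cv2.minAreaRect(P[:,:2].astype(np.float32)*1000)
    print('level',m.sum(),np.median(Z[m]),rect)
    m=(y>0)&(C[...,0]>.63)&(C[...,0]<.76)&(Z>-.01)&(abs(C[...,1])<.2)
    P=C[m]; vx=cv2.fitLine(P[:,:2].astype(np.float32),cv2.DIST_HUBER,0,.01,.01).ravel(); t=(P[:,:2]-vx[2:])@vx[:2]
    print('rail',m.sum(),np.median(Z[m]),vx,t.min(),t.max(),np.arctan2(-vx[0],vx[1]), 'ends',vx[2:]+t.min()*vx[:2],vx[2:]+t.max()*vx[:2])
    m=(r>0)&(C[...,1]>.11)&(C[...,1]<.2)&(C[...,0]>.45)
    ring=C[m]; print('knob',m.sum(),ring.mean(0),np.percentile(ring,[2,98],axis=0))
    (c,rad)=cv2.minEnclosingCircle(ring[:,:2].astype(np.float32)[ring[:,2]>.09]);print(c,rad)
    # near-edge & board outline: top mask of Z within 8mm
    m=(abs(Z)<.008)&(C[...,0]>.42)&(C[...,0]<.75)&(abs(C[...,1])<.2)
    m=cv2.morphologyEx(m.astype(np.uint8),cv2.MORPH_OPEN,np.ones((5,5)))>0
    print('board',cv2.minAreaRect(C[m][:,:2].astype(np.float32)*1000))
E
```

```text
top plane [-0.0097  0.0439  0.0643]
level 407 0.030569583840162735 ((534.4657592773438, -11.696441650390625), (41.49836730957031, 129.1381378173828), 11.492410659790039)
rail 257 0.008971630416697435 [ 0.17653663 -0.98429406  0.6874048   0.0298122 ] -0.10838332732473592 0.15372862494566347 -2.964126 ends [0.66827118 0.13649327] [ 0.71454355 -0.12150197]
knob 106 [0.54648045 0.15588603 0.09803711] [[0.5281516  0.137481   0.08890852]
 [0.56582867 0.17325647 0.10555027]]
(0.5468401908874512, 0.15658295154571533) 0.020434796810150146
board ((574.16845703125, -13.320159912109375), (233.32119750976562, 264.9214782714844), 9.7366304397583)
scene plane [-0.0088  0.0426  0.0642]
level 562 0.03059522626968964 ((533.8168334960938, -11.759857177734375), (42.34119415283203, 131.8812255859375), 11.2379732131958)
rail 375 0.008603796181184752 [ 0.172749   -0.98496586  0.694401   -0.0035426 ] -0.14082573925300798 0.12310616021065579 -2.9679728 ends [0.67007352 0.13516594] [ 0.71566749 -0.12479797]
knob 126 [0.55156418 0.14939427 0.09569291] [[0.5304877  0.1347685  0.07139027]
 [0.56676032 0.17097205 0.10404847]]
(0.5480324029922485, 0.1540055274963379) 0.021073654294013977
board ((574.160400390625, -14.018402099609375), (234.94180297851562, 270.0621643066406), 10.1633882522583)
```

```bash
cat >> h.py <<'E'
from scipy.spatial.transform import Rotation as Ro
def goto(p,yaw,n=None):
    s=st(); R=Ro.from_euler('xyz',s['ee_rot']); T=Ro.from_euler('xyz',[-np.pi/2,0,yaw])
    d=R.inv().apply(np.array(p)-s['eef_pos'])*1000; w=np.degrees((R.inv()*T).as_rotvec())
    print('t %.2f pos'%s['t'],s['eef_pos'].round(4),'rot',s['ee_rot'].round(3),'F',s['force'].round(1),'w',round(s['width'],4),'q',s['q'].round(2))
    print('total tool dp',d.round(1),'rotvec',w.round(2),'rows>=',max(abs(d).max()/41,abs(w).max()/7))
E
python3 -c "
from h import *
goto([.478,-.022,.20],.175)"
```

```text
t 0.35 pos [ 0.2922 -0.6083  0.2263] rot [-1.57   0.     0.448] F [ 0.1 -0.6 -0.1] w 0.0879 q [-0.83  0.36  0.01 -0.   -1.22 -0.29]
total tool dp [421.3  26.5 448.1] rotvec [-2.000e-02  1.563e+01 -1.000e-02] rows>= 10.92871805018146
```

Emit:
move_arm:
  deltas:
    - {"dp": [27,1,29],"rotation": [0,0,0]}
    - {"dp": [27,1,29],"rotation": [0,0,0]}
    - {"dp": [27,1,29],"rotation": [0,0,0]}
    - {"dp": [27,1,29],"rotation": [0,0,0]}
    - {"dp": [27,1,29],"rotation": [0,0,0]}
  jaw: 81

```text
t: 0.77
eef_pos: [0.35, -0.4192, 0.2176]
ee_rot: [-1.568, 0.003, 0.438]
force: [1.8, 0.6, 0.2]
width: 0.0616
```

Emit:
move_arm:
  deltas:
    - {"dp": [27,1,29],"rotation": [0,0,0]}
    - {"dp": [27,1,29],"rotation": [0,0,0]}
    - {"dp": [27,1,29],"rotation": [0,0,0]}
    - {"dp": [27,1,29],"rotation": [0,0,0]}
    - {"dp": [27,1,29],"rotation": [0,0,0]}

```text
t: 1.18
eef_pos: [0.4114, -0.2218, 0.2133]
ee_rot: [-1.57, 0.0, 0.436]
force: [0.8, 0.3, -0.4]
width: 0.0599
```

```bash
python3 -c "
from h import *
goto([.478,-.022,.15],.175)"
```

```text
t 1.18 pos [ 0.4114 -0.2218  0.2133] rot [-1.57   0.     0.436] F [ 0.8  0.3 -0.4] w 0.0599 q [-0.07  0.02 -0.45 -0.   -1.1  -1.06]
total tool dp [144.9  63.4 152.9] rotvec [-0.04 14.98 -0.02] rows>= 3.728576882458615
```

Emit:
move_arm:
  deltas:
    - {"dp": [25,9,28],"rotation": [0,3,0]}
    - {"dp": [24,9,29],"rotation": [0,3,0]}
    - {"dp": [22,9,31],"rotation": [0,3,0]}
    - {"dp": [21,9,32],"rotation": [0,3,0]}
    - {"dp": [20,9,33],"rotation": [0,3,0]}

```text
t: 1.6
eef_pos: [0.4705, -0.0305, 0.1715]
ee_rot: [-1.571, -0.01, 0.166]
force: [1.5, -0.2, 0.2]
width: 0.0596
```

```bash
python3 -c "
from h import *
goto([.478,-.022,.069],.175)"
```

```text
t 1.60 pos [ 0.4705 -0.0305  0.1715] rot [-1.571 -0.01   0.166] F [ 1.5 -0.2  0.2] w 0.0596 q [ 0.36  0.06 -0.51  0.   -0.99 -1.76]
total tool dp [  7.8 102.6   7.2] rotvec [ 0.01 -0.5   0.58] rows>= 2.503228457001028
```

Emit:
move_arm:
  deltas:
    - {"dp": [3,30,3],"rotation": [0,0,0.3]}
    - {"dp": [3,30,3],"rotation": [0,0,0]}
    - {"dp": [2,25,1],"rotation": [0,-0.5,0.2]}
    - {"dp": [0,12,0],"rotation": [0,0,0]}
    - {"dp": [0,0,0],"rotation": [0,0,0]}

```text
t: 2.02
eef_pos: [0.4826, -0.0121, 0.0723]
ee_rot: [-1.57, -0.009, 0.183]
force: [-1.2, -0.4, -1.1]
width: 0.0601
```

```bash
python3 -c "
from h import *
goto([.478,-.022,.069],.175)
f=arm.grab_frame('wrist'); save(f,'w1.png')
f=arm.grab_frame('scene'); im=cv2.cvtColor(f['pixels'],cv2.COLOR_RGB2BGR)
cv2.imwrite('pics/s1.png',cv2.resize(im[120:300,220:420],None,fx=3,fy=3))"
```

```text
t 2.02 pos [ 0.4826 -0.0121  0.0723] rot [-1.57  -0.009  0.183] F [-1.2 -0.4 -1.1] w 0.0601 q [ 0.38  0.2  -0.61  0.   -0.75 -1.77]
total tool dp [-6.3  3.2 -8.9] rotvec [-0.04  0.46  0.5 ] rows>= 0.2169175708657621
```

View pics/w1.png

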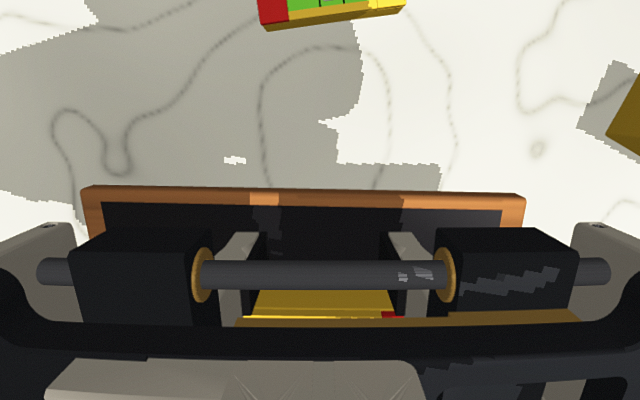

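View pics/s1.png

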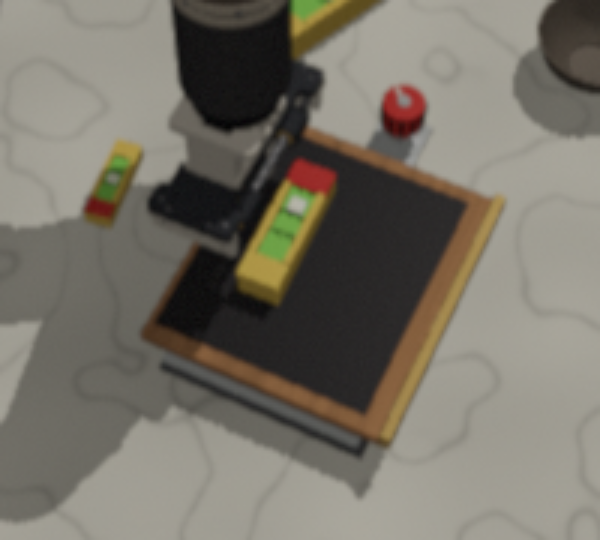

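Emit:
move_arm:
  deltas:
    - {"dp": [8,3,-6],"rotation": [0,0.5,0.5]}
    - {"dp": [14,0,0],"rotation": [0,0,0]}
    - {"dp": [14,0,0],"rotation": [0,0,0]}
    - {"dp": [14,0,0],"rotation": [0,0,0]}
    - {"dp": [14,0,0],"rotation": [0,0,0]}

```text
t: 2.53
eef_pos: [0.5509, -0.009, 0.0779]
ee_rot: [-1.569, -0.006, 0.171]
force: [-2.0, -0.3, -0.1]
width: 0.0595
```

```bash
python3 -c "
from h import *
goto([.622,.0,.069],.175)"
```

```text
t 2.53 pos [ 0.5509 -0.009   0.0779] rot [-1.569 -0.006  0.171] F [-2.  -0.3 -0.1] w 0.0595 q [ 0.34  0.3  -0.46 -0.   -0.81 -1.74]
total tool dp [71.5  9.4 -3.2] rotvec [-0.11 -0.24  0.37] rows>= 1.7447460131982413
```

Emit:
move_arm:
  deltas:
    - {"dp": [14,4,-1],"rotation": [0,0,0.3]}
    - {"dp": [14,4,0],"rotation": [0,0,0]}
    - {"dp": [14,3,0],"rotation": [0,0,0]}
    - {"dp": [12,2,0],"rotation": [0,0,0]}

```text
t: 2.87
eef_pos: [0.6098, -0.0034, 0.0709]
ee_rot: [-1.569, -0.005, 0.167]
force: [-3.9, 0.1, 3.1]
width: 0.0599
```

```bash
python3 -c "
from h import *
goto([.622,.0,.069],.175)
f=arm.grab_frame('scene'); im=cv2.cvtColor(f['pixels'],cv2.COLOR_RGB2BGR)
cv2.imwrite('pics/s2.png',cv2.resize(im[120:300,220:420],None,fx=3,fy=3))"
```

```text
t 2.87 pos [ 0.6098 -0.0034  0.0709] rot [-1.569 -0.005  0.167] F [-3.9  0.1  3.1] w 0.0599 q [ 0.31  0.39 -0.33 -0.   -0.85 -1.72]
total tool dp [12.6  2.   1.3] rotvec [-0.12 -0.46  0.28] rows>= 0.3075426939890997
```

View pics/s2.png

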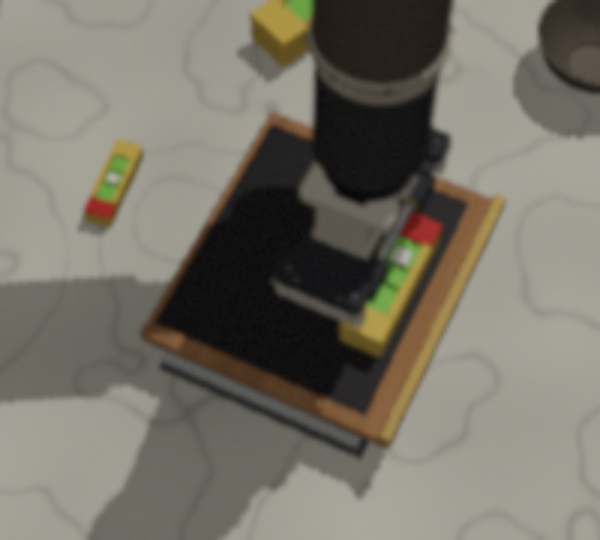

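Emit:
move_arm:
  deltas:
    - {"dp": [10,2,0],"rotation": [0,-0.4,0]}
    - {"dp": [8,1,0],"rotation": [0,0,0.2]}
    - {"dp": [6,1,0],"rotation": [0,0,0]}

```text
t: 3.17
eef_pos: [0.6369, -0.0008, 0.0699]
ee_rot: [-1.569, -0.004, 0.172]
force: [-2.8, -0.8, 2.3]
width: 0.0596
```

Emit:
move_arm:
  deltas:
    - {"dp": [6,1,0],"rotation": [0,0,0]}

```text
t: 3.25
eef_pos: [0.6373, -0.0005, 0.0679]
ee_rot: [-1.568, 0.008, 0.17]
force: [-34.2, 5.0, 15.5]
width: 0.0596
```

Emit:
move_arm:
  deltas:
    - {"dp": [5,1,0],"rotation": [0,0,0]}

```text
t: 3.33
eef_pos: [0.6368, -0.0007, 0.0664]
ee_rot: [-1.567, 0.018, 0.17]
force: [-19.3, -0.9, 15.3]
width: 0.0597
```

```bash
python3 -c "
from h import *
goto([.622,.0,.069],.175)
f=arm.grab_frame('scene'); im=cv2.cvtColor(f['pixels'],cv2.COLOR_RGB2BGR)
cv2.imwrite('pics/s3.png',cv2.resize(im[120:300,220:420],None,fx=3,fy=3))"
```

```text
t 3.33 pos [ 0.6368 -0.0007  0.0664] rot [-1.567  0.018  0.17 ] F [-19.3  -0.9  15.3] w 0.0597 q [ 0.3   0.45 -0.25 -0.01 -0.9  -1.7 ]
total tool dp [-14.6  -2.3   3.2] rotvec [-0.21 -0.29 -1.05] rows>= 0.3549718785935311
```

View pics/s3.png

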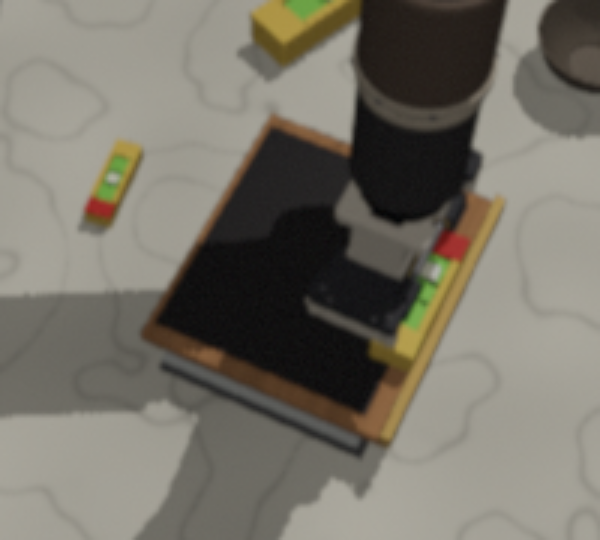

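Emit:
move_arm:
  deltas:
    - {"dp": [-4,0,0],"rotation": [0,0,-0.5]}
    - {"dp": [-10,-2,0],"rotation": [0,0,-0.5]}
    - {"dp": [-15,-20,0],"rotation": [0,-7,0]}
    - {"dp": [-10,-30,5],"rotation": [0,-7,0]}
    - {"dp": [0,-25,20],"rotation": [0,-7,0]}
  jaw: 0

```text
t: 3.8
eef_pos: [0.5853, 0.0111, 0.1411]
ee_rot: [-1.564, 0.008, 0.539]
force: [0.7, -0.4, 0.1]
width: 0.0855
```

```bash
python3 -c "
from h import *
goto([.547,.155,.15],2.1)"
```

```text
t 3.80 pos [0.5853 0.0111 0.1411] rot [-1.564  0.008  0.539] F [ 0.7 -0.4  0.1] w 0.0855 q [ 0.35  0.29 -0.3  -0.01 -1.   -1.38]
total tool dp [ 41.   -8.3 143.2] rotvec [-6.600e-01 -8.942e+01 -7.000e-02] rows>= 12.773647613552004
```

Emit:
move_arm:
  deltas:
    - {"dp": [10,-3,30],"rotation": [0,-7,0]}
    - {"dp": [14,-3,28],"rotation": [0,-7,0]}
    - {"dp": [17,-3,26],"rotation": [0,-7,0]}
    - {"dp": [20,-2,23],"rotation": [0,-7,0]}
    - {"dp": [22,-2,20],"rotation": [0,-7,0]}

```text
t: 4.22
eef_pos: [0.5571, 0.1656, 0.1676]
ee_rot: [-1.577, -0.014, 1.166]
force: [0.7, -0.6, -0.1]
width: 0.0878
```

Emit:
move_arm:
  deltas:
    - {"dp": [0,0,0],"rotation": [0,-7,0]}
    - {"dp": [0,0,0],"rotation": [0,-7,0]}
    - {"dp": [0,0,0],"rotation": [0,-7,0]}
    - {"dp": [0,0,0],"rotation": [0,-7,0]}
    - {"dp": [0,0,0],"rotation": [0,-7,0]}

```text
t: 4.63
eef_pos: [0.5591, 0.1746, 0.1735]
ee_rot: [-1.597, -0.014, 1.792]
force: [0.8, 0.5, 0.1]
width: 0.088
```

```bash
python3 -c "
from geo import *
goto([.547,.155,.15],2.1)
f=arm.grab_frame('wrist');save(f,'w4.png')
g=arm.grab_frame('top');C=cloud(g); y,r=masks(g); p=plane(g); print(p)
im=cv2.cvtColor(g['pixels'],cv2.COLOR_RGB2BGR)
cv2.imwrite('pics/t4.png',cv2.resize(im[130:280,240:390],None,fx=4,fy=4,interpolation=cv2.INTER_CUBIC))
"
```

```text
t 4.63 pos [0.5591 0.1746 0.1735] rot [-1.597 -0.014  1.792] F [0.8 0.5 0.1] w 0.088 q [ 0.64  0.24 -0.29 -0.   -1.02 -0.41]
total tool dp [-16.8  22.9  16.7] rotvec [  1.63 -17.67   0.53] rows>= 2.5249469546640406
[-0.0063526   0.04252156  0.06238404]
```

View pics/w4.png

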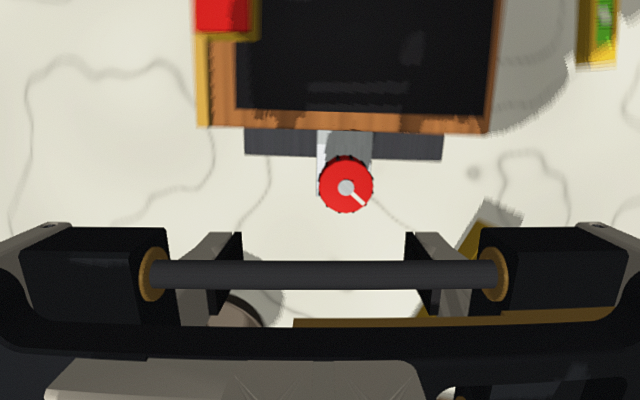

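View pics/t4.png

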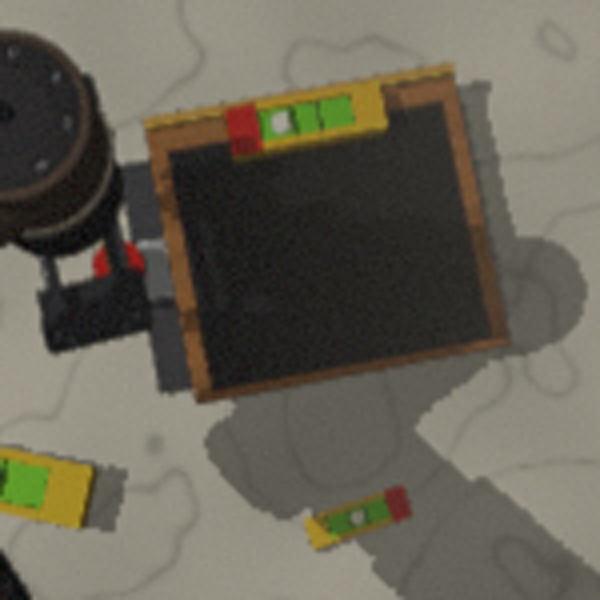

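```bash
python3 -c "
from geo import *
s=st(); f=arm.grab_frame('wrist'); y,r=masks(f)
T=np.eye(4);T[:3,:3]=Ro.from_euler('xyz',s['ee_rot']).as_matrix();T[:3,3]=s['eef_pos'];T=T@np.array(f['mount'])
n,l,S,c=cv2.connectedComponentsWithStats(r)
for i in range(1,n):
  if S[i,4]>300: print(S[i],c[i],onz(f,*c[i],.104,T), np.median(cloud(f,T)[l==i],axis=0))
hsv=f['pixels'][188,346];print(hsv)
print('hub',onz(f,346,188,.104,T))
g=arm.grab_frame('top'); print('lvl bubble etc')
goto([.547,.155,.15],2.1)
"
```

```text
[ 197    0   57   32 1734] [224.79642445  14.93829296] [0.65329284 0.0585607  0.104     ] [0.65746181 0.05631611 0.09211618]
[ 319  156   55   57 2064] [345.25581395 184.33236434] [0.54948319 0.15293236 0.104     ] [0.54983771 0.15286643 0.09948303]
[189 194 191]
hub [0.54829785 0.15551578 0.104     ]
lvl bubble etc
t 4.83 pos [0.5588 0.1741 0.1731] rot [-1.596 -0.013  1.781] F [ 0.4 -0.2 -0.5] w 0.0875 q [ 0.63  0.24 -0.29 -0.   -1.02 -0.42]
total tool dp [-16.5  22.5  16.1] rotvec [  1.56 -18.31   0.53] rows>= 2.6154276012161644
```

Emit:
move_arm:
  deltas:
    - {"dp": [-5,10,6],"rotation": [0.5,-6,0.2]}
    - {"dp": [-5,10,6],"rotation": [0.5,-6,0.2]}
    - {"dp": [-4,8,6],"rotation": [0.5,-6,0.2]}
    - {"dp": [0,0,0],"rotation": [0,0,0]}
  squeeze: 30

```text
t: 5.17
eef_pos: [0.547, 0.1552, 0.1451]
ee_rot: [-1.575, 0.001, 2.089]
force: [-0.2, -0.4, 0.7]
width: 0.0881
```

```bash
python3 -c "
from h import *
goto([.548,.1555,.074],2.1)"
```

```text
t 5.17 pos [0.547  0.1552 0.1451] rot [-1.575e+00  1.000e-03  2.089e+00] F [-0.2 -0.4  0.7] w 0.0881 q [ 0.62  0.25 -0.34  0.   -0.97 -0.1 ]
total tool dp [-0.2 71.1 -0.7] rotvec [ 0.22 -0.61 -0.06] rows>= 1.735260230488862
```

Emit:
move_arm:
  deltas:
    - {"dp": [0,25,-1],"rotation": [0.2,0,0]}
    - {"dp": [0,25,0],"rotation": [0,0,0]}
    - {"dp": [0,15,0],"rotation": [0,0,0]}
    - {"dp": [0,6,0],"rotation": [0,0,0]}

```text
t: 5.5
eef_pos: [0.5519, 0.1572, 0.0762]
ee_rot: [-1.581, 0.001, 2.063]
force: [-0.0, 0.1, 0.1]
width: 0.0878
```

```bash
python3 -c "
from h import *
goto([.548,.1555,.074],2.1)
f=arm.grab_frame('scene'); im=cv2.cvtColor(f['pixels'],cv2.COLOR_RGB2BGR)
cv2.imwrite('pics/s5.png',cv2.resize(im[90:270,270:450],None,fx=3,fy=3))"
```

```text
t 5.50 pos [0.5519 0.1572 0.0762] rot [-1.581e+00  1.000e-03  2.063e+00] F [-0.   0.1  0.1] w 0.0878 q [ 0.62  0.33 -0.41  0.   -0.82 -0.13]
total tool dp [0.3 2.2 4.3] rotvec [ 0.58 -2.13 -0.06] rows>= 0.30473249971157645
```

View pics/s5.png

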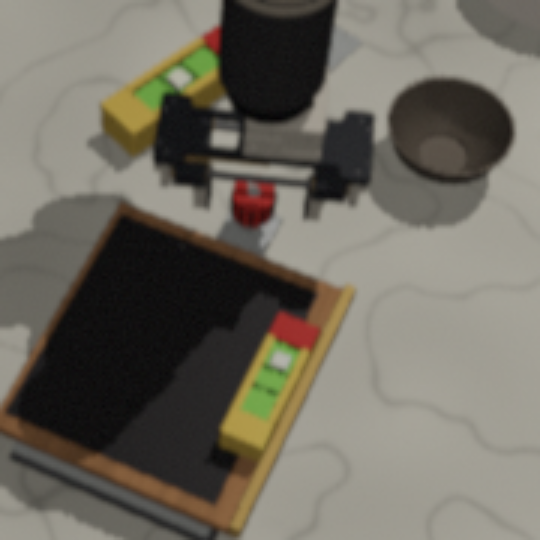

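Emit:
move_arm:
  deltas:
    - {"dp": [0,1,4],"rotation": [0.5,0,0]}
    - {"dp": [0,0,0],"rotation": [0,0,0]}

```text
t: 5.72
eef_pos: [0.5485, 0.1553, 0.0755]
ee_rot: [-1.571, 0.001, 2.058]
force: [0.1, 0.2, 0.5]
width: 0.0876
```

Emit:
move_arm:
  deltas:
    - {"dp": [0,0,0],"rotation": [0,0,0]}
    - {"dp": [0,0,0],"rotation": [0,0,0]}
    - {"dp": [0,0,0],"rotation": [0,0,0]}
    - {"dp": [0,0,0],"rotation": [0,0,0]}
    - {"dp": [0,0,0],"rotation": [0,0,0]}
  jaw: 255
  squeeze: 30

```text
t: 6.13
eef_pos: [0.5508, 0.1567, 0.0798]
ee_rot: [-1.578, 0.001, 2.055]
force: [-0.3, -1.0, -0.2]
width: 0.06
```

```bash
cat > bub.py <<'E'
from geo import *
def bubble(F,T=None,show=None):
    y,r=masks(F); hsv=cv2.cvtColor(F['pixels'],cv2.COLOR_RGB2HSV)
    return hsv
E
python3 -c "
from geo import *
goto([.548,.1555,.074],2.1)
for n in ('scene','top'):
  f=arm.grab_frame(n); im=cv2.cvtColor(f['pixels'],cv2.COLOR_RGB2BGR)
  y,r=masks(f);C=cloud(f)
  m=(C[...,0]>.6)&(r>0)&(C[...,2]>.07); ys,xs=np.nonzero(m); print(n,xs.mean(),ys.mean(),C[m].mean(0))
  x,yy=int(xs.mean()),int(ys.mean())
  cv2.imwrite('pics/b_%s0.png'%n,cv2.resize(im[yy-30:yy+60,x-40:x+60],None,fx=7,fy=6,interpolation=cv2.INTER_CUBIC))
"
```

```text
t 6.13 pos [0.5508 0.1567 0.0798] rot [-1.578e+00  1.000e-03  2.055e+00] F [-0.3 -1.  -0.2] w 0.06 q [ 0.62  0.33 -0.41  0.   -0.83 -0.14]
total tool dp [0.2 5.8 3.1] rotvec [ 0.38 -2.58 -0.06] rows>= 0.36810446909073785
scene 367.7906976744186 199.73643410852713 [0.65888403 0.05338019 0.09224363]
top 309.9887640449438 161.67415730337078 [0.65922833 0.02209442 0.09061506]
```

View pics/b_scene0.png

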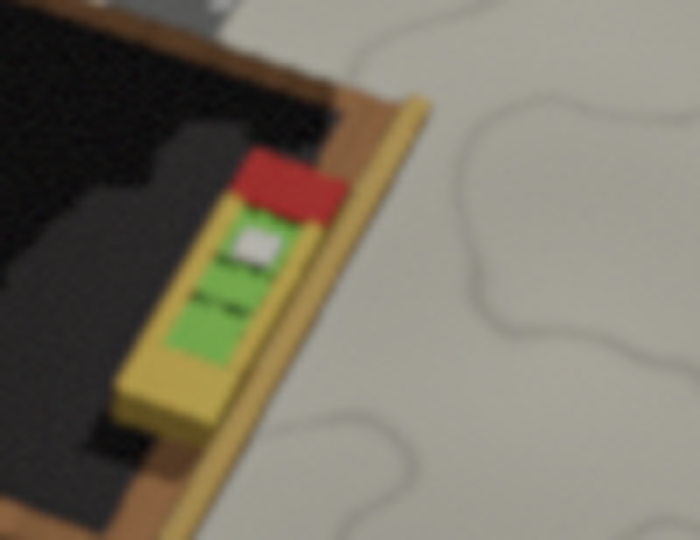

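Emit:
move_arm:
  deltas:
    - {"dp": [0,5,3],"rotation": [0.3,0,0]}
    - {"dp": [0,2,0.5],"rotation": [0,0,0]}
    - {"dp": [0,1,0.5],"rotation": [0,0,0]}
    - {"dp": [0,1,0.5],"rotation": [0,0,0]}
    - {"dp": [0,1,0],"rotation": [0,0,0]}

```text
t: 6.65
eef_pos: [0.5484, 0.1555, 0.0736]
ee_rot: [-1.577, 0.002, 2.057]
force: [-4.9, 0.3, 12.0]
width: 0.0414
```

Emit:
move_arm:
  deltas:
    - {"dp": [0,1,0],"rotation": [0,0,0]}
    - {"dp": [0,1,0],"rotation": [0,0,0]}

```text
t: 6.82
eef_pos: [0.5484, 0.1554, 0.0736]
ee_rot: [-1.577, 0.003, 2.057]
force: [-4.4, -0.3, 11.9]
width: 0.0415
```

Emit:
move_arm:
  deltas:
    - {"dp": [0,0.5,0],"rotation": [0,7,0]}
    - {"dp": [0,0.5,0],"rotation": [0,7,0]}
    - {"dp": [0,0.5,0],"rotation": [0,7,0]}
    - {"dp": [0,0.5,0],"rotation": [0,7,0]}
    - {"dp": [0,0.5,0],"rotation": [0,7,0]}

```text
t: 7.23
eef_pos: [0.5471, 0.1556, 0.0712]
ee_rot: [-1.576, -0.001, 1.435]
force: [0.3, 1.7, 4.3]
width: 0.0415
```

```bash
python3 -c "
from geo import *
goto([.548,.1555,.074],2.1); print(st()['moment'])
for n in ('scene','top'):
  f=arm.grab_frame(n); im=cv2.cvtColor(f['pixels'],cv2.COLOR_RGB2BGR)
  x,yy=(367,199)
  if n=='scene': cv2.imwrite('pics/b_%s1.png'%n,cv2.resize(im[yy-50:yy+60,x-60:x+60],None,fx=6,fy=5,interpolation=cv2.INTER_CUBIC))
  print(plane(f))
"
```

```text
t 7.23 pos [0.5471 0.1556 0.0712] rot [-1.576e+00 -1.000e-03  1.435e+00] F [0.3 1.7 4.3] w 0.0415 q [ 0.62  0.33 -0.43  0.   -0.81 -0.76]
total tool dp [-0.  -2.8 -0.9] rotvec [  0.29 -38.13  -0.06] rows>= 5.447051569336297
[0.50998031 1.00285537 0.08918614]
[-0.00628516  0.03540155  0.06168309]
[-0.00792835  0.03590665  0.06198935]
```

View pics/b_scene1.png

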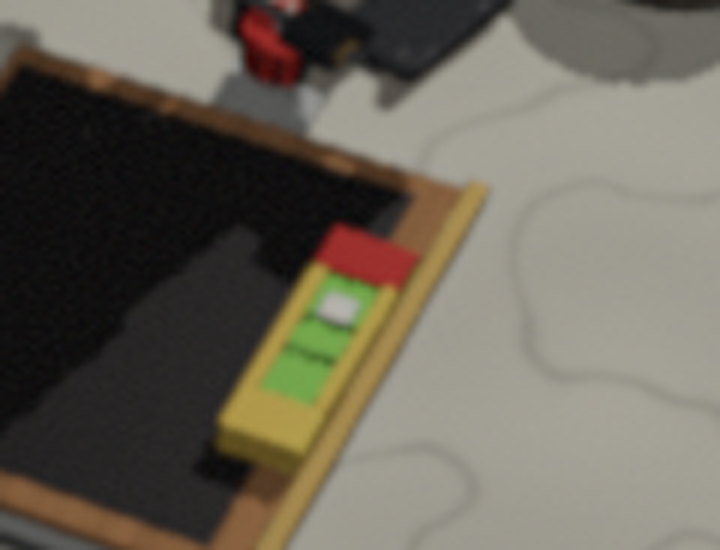

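Emit:
move_arm:
  deltas:
    - {"dp": [0,0.7,0],"rotation": [0,7,0]}
    - {"dp": [0,0.7,0],"rotation": [0,7,0]}
    - {"dp": [0,0.7,0],"rotation": [0,7,0]}
    - {"dp": [0,0.7,0],"rotation": [0,7,0]}
    - {"dp": [0,0.7,0],"rotation": [0,7,0]}

```text
t: 7.75
eef_pos: [0.5463, 0.1565, 0.0688]
ee_rot: [-1.574, -0.003, 0.833]
force: [-1.9, 1.2, 7.4]
width: 0.0415
```

Emit:
move_arm:
  deltas:
    - {"dp": [0,0.7,0],"rotation": [0,7,0]}
    - {"dp": [0,0.7,0],"rotation": [0,7,0]}
    - {"dp": [0,0.7,0],"rotation": [0,7,0]}
    - {"dp": [0,0.7,0],"rotation": [0,7,0]}
    - {"dp": [0,0.7,0],"rotation": [0,7,0]}

```text
t: 8.17
eef_pos: [0.5459, 0.1576, 0.0665]
ee_rot: [-1.57, -0.005, 0.219]
force: [-2.2, 1.9, 5.3]
width: 0.0419
```

```bash
python3 -c "
from geo import *
goto([.548,.1555,.064],-.46)
for n in ('scene','top'):
  f=arm.grab_frame(n);print(plane(f))
"
```

```text
t 8.17 pos [0.5459 0.1576 0.0665] rot [-1.57  -0.005  0.219] F [-2.2  1.9  5.3] w 0.0419 q [ 0.63  0.34 -0.43  0.   -0.8  -1.98]
total tool dp [ 1.6  2.5 -2.5] rotvec [-0.15 38.88  0.26] rows>= 5.554968275029164
[-0.00412831  0.01985609  0.05814224]
[-0.00300142  0.01838462  0.05715778]
```

Emit:
move_arm:
  deltas:
    - {"dp": [0,0.7,-1],"rotation": [0,7,0]}
    - {"dp": [0,0.7,0],"rotation": [0,7,0]}
    - {"dp": [0,0.7,0],"rotation": [0,7,0]}
    - {"dp": [0,0.7,0],"rotation": [0,7,0]}
    - {"dp": [0,0.7,0],"rotation": [0,5,0]}

```text
t: 8.68
eef_pos: [0.5459, 0.1587, 0.0643]
ee_rot: [-1.565, -0.004, -0.35]
force: [-2.7, 1.8, 7.9]
width: 0.0416
```

Emit:
move_arm:
  deltas:
    - {"dp": [0,0,0],"rotation": [0,0,0]}
    - {"dp": [0,0,0],"rotation": [0,0,0]}
    - {"dp": [0,0,0],"rotation": [0,0,0]}
  jaw: 0

```text
t: 8.93
eef_pos: [0.5455, 0.1585, 0.0636]
ee_rot: [-1.566, -0.004, -0.34]
force: [-0.7, -0.1, 0.4]
width: 0.0561
```

Emit:
move_arm:
  deltas:
    - {"dp": [0,0,0],"rotation": [0,0,0]}
    - {"dp": [0,0,0],"rotation": [0,0,0]}
    - {"dp": [0,0,0],"rotation": [0,0,0]}
    - {"dp": [0,-15,0],"rotation": [0,0,0]}
    - {"dp": [0,-30,0],"rotation": [0,0,0]}

```text
t: 9.35
eef_pos: [0.5412, 0.1557, 0.1027]
ee_rot: [-1.575, 0.005, -0.332]
force: [0.6, 0.5, -0.3]
width: 0.0859
```

```bash
cat > bub.py <<'E'
from geo import *
def bub(F,name=None):
    """bubble pos (mm along +y=toward red) from an image; window plane; uses red-end and yellow corners only for crop"""
    y,r=masks(F);C=cloud(F);hsv=cv2.cvtColor(F['pixels'],cv2.COLOR_RGB2HSV)
    near=(C[...,0]>.60)&(C[...,0]<.72)&(C[...,1]<.12)&(C[...,1]>-.12)&(C[...,2]>.06)
    g=((hsv[...,0]>38)&(hsv[...,0]<75)&(hsv[...,1]>90)&near)
    n,l,S,c=cv2.connectedComponentsWithStats(cv2.morphologyEx(g.astype(np.uint8),cv2.MORPH_CLOSE,np.ones((7,7))))
    i=1+np.argmax(S[1:,4]); w=l==i
    w=cv2.dilate(cv2.drawContours(np.zeros(g.shape,np.uint8),cv2.findContours(w.astype(np.uint8),0,2)[0],-1,1,-1),np.ones((1,1)))>0
    P=np.argwhere(w)[:,::-1]
    z=.0859
    ey=np.array([-.1747,.9846])
    X=np.array([onz(F,u,v,z)[:2]@ey for u,v in P])*1000
    sat=hsv[w][:,1].astype(float); val=hsv[w][:,2].astype(float)
    wt=np.clip(130-sat,0,None)*(val>120); b=(X*wt).sum()/wt.sum()
    lo,hi=np.percentile(X,[1,99]); print('win',lo.round(1),hi.round(1),'len',(hi-lo).round(1),'bubble',b.round(1),'rel mid',(b-(lo+hi)/2).round(1),'n',w.sum())
    if name:
        u,v=P.mean(0).astype(int); im=cv2.cvtColor(F['pixels'],cv2.COLOR_RGB2BGR)
        cv2.imwrite('pics/'+name,cv2.resize(im[v-30:v+30,u-40:u+40],None,fx=9,fy=9,interpolation=cv2.INTER_CUBIC))
E
python3 -c "
from bub import *
goto([.547,.155,.12],-.4)
for n in ('scene','top'):
  f=arm.grab_frame(n);print(plane(f)); bub(f,'c_%s1.png'%n)
"
```

```text
t 9.35 pos [0.5412 0.1557 0.1027] rot [-1.575  0.005 -0.332] F [ 0.6  0.5 -0.3] w 0.0859 q [ 0.63  0.29 -0.39 -0.   -0.89 -2.53]
total tool dp [  5.6 -17.4   1.1] rotvec [ 0.28  3.89 -0.26] rows>= 0.5563950853826553
[-0.00197999  0.01311575  0.05592021]
win -151.3 -78.9 len 72.4 bubble -108.7 rel mid 6.4 n 212
[-0.00326455  0.01302956  0.05605628]
win -149.8 -75.5 len 74.3 bubble -106.4 rel mid 6.3 n 158
```

View pics/c_scene1.png

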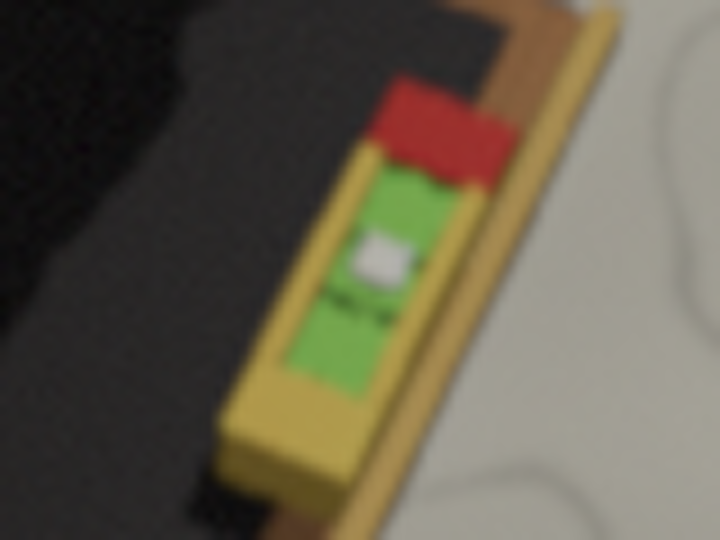

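Emit:
move_arm:
  deltas:
    - {"dp": [0,-15,0],"rotation": [0,-7,0]}
    - {"dp": [0,-15,0],"rotation": [0,-7,0]}
    - {"dp": [0,-5,0],"rotation": [0,-7,0]}
    - {"dp": [0,0,0],"rotation": [0,-7,0]}
    - {"dp": [0,0,0],"rotation": [0,-7,0]}
  jaw: 255

```text
t: 9.87
eef_pos: [0.5454, 0.1578, 0.1461]
ee_rot: [-1.569, -0.007, 0.294]
force: [0.6, 0.2, -0.7]
width: 0.0599
```

Emit:
move_arm:
  deltas:
    - {"dp": [0,0,0],"rotation": [0,-7,0]}
    - {"dp": [0,0,0],"rotation": [0,-7,0]}
    - {"dp": [0,0,0],"rotation": [0,-7,0]}
    - {"dp": [0,0,0],"rotation": [0,-7,0]}
    - {"dp": [0,0,0],"rotation": [0,-7,0]}

```text
t: 10.28
eef_pos: [0.5453, 0.1577, 0.1455]
ee_rot: [-1.573, -0.008, 0.919]
force: [0.1, -0.2, 0.1]
width: 0.0264
```

Emit:
move_arm:
  deltas:
    - {"dp": [0,0,0],"rotation": [0,-7,0]}
    - {"dp": [0,0,0],"rotation": [0,-7,0]}
    - {"dp": [0,0,0],"rotation": [0,-7,0]}
    - {"dp": [0,0,0],"rotation": [0,-7,0]}
    - {"dp": [0,0,0],"rotation": [0,-7,0]}

```text
t: 10.7
eef_pos: [0.5447, 0.1572, 0.1439]
ee_rot: [-1.577, -0.005, 1.544]
force: [0.3, -0.0, -0.3]
width: 0.0006
```

```bash
python3 -c "
from bub import *
goto([.659,.0535,.12],1.75)
for n in ('scene','top'):
  f=arm.grab_frame(n);print(plane(f)); bub(f,'c_%s2.png'%n)
"
```

```text
t 10.70 pos [0.5447 0.1572 0.1439] rot [-1.577 -0.005  1.544] F [ 0.3 -0.  -0.3] w 0.0006 q [ 0.63  0.25 -0.35 -0.   -0.97 -0.65]
total tool dp [-100.7   24.  -116.9] rotvec [  0.37 -11.83   0.27] rows>= 2.851678941657888
[-0.00310274  0.01301269  0.05660067]
win -151.3 -79.4 len 71.9 bubble -108.7 rel mid 6.6 n 211
[-0.00514855  0.01069145  0.057134  ]
win -149.4 -75.5 len 73.9 bubble -106.3 rel mid 6.1 n 157
```

Emit:
move_arm:
  deltas:
    - {"dp": [-22,0,-22],"rotation": [0.3,-4,0]}
    - {"dp": [-22,2,-22],"rotation": [0,-4,0]}
    - {"dp": [-22,4,-22],"rotation": [0,-4,0]}
    - {"dp": [-22,6,-20],"rotation": [0,0,0]}
    - {"dp": [-18,6,-20],"rotation": [0,0,0]}

```text
t: 11.22
eef_pos: [0.6609, 0.0616, 0.1271]
ee_rot: [-1.576, -0.007, 1.744]
force: [0.5, -0.2, 0.8]
width: 0.0005
```

```bash
python3 -c "
from bub import *
goto([.659,.0535,.1],1.75)"
```

```text
t 11.22 pos [0.6609 0.0616 0.1271] rot [-1.576 -0.007  1.744] F [ 0.5 -0.2  0.8] w 0.0005 q [ 0.38  0.41 -0.14 -0.01 -1.01 -0.21]
total tool dp [-7.9 27.   3.4] rotvec [ 0.29 -0.37  0.4 ] rows>= 0.6595942465469538
```

Emit:
move_arm:
  deltas:
    - {"dp": [-4,14,2],"rotation": [0.2,0,0.3]}
    - {"dp": [-2,12,1],"rotation": [0,0,0]}
    - {"dp": [0,5,0],"rotation": [0,0,0]}

```text
t: 11.47
eef_pos: [0.6632, 0.0511, 0.0928]
ee_rot: [-1.573, -0.001, 1.727]
force: [-0.1, -0.5, -1.1]
width: 0.0002
```

```bash
python3 -c "
from bub import *
goto([.659,.0535,.09],1.75)
f=arm.grab_frame('scene'); bub(f,'c3.png')"
```

```text
t 11.47 pos [0.6632 0.0511 0.0928] rot [-1.573e+00 -1.000e-03  1.727e+00] F [-0.1 -0.5 -1.1] w 0.0002 q [ 0.37  0.45 -0.18 -0.   -0.95 -0.21]
total tool dp [3.  2.8 3.8] rotvec [ 0.11 -1.34  0.05] rows>= 0.1908168108492223
win -151.3 -79.4 len 71.9 bubble -109.9 rel mid 5.4 n 211
```

View pics/c3.png

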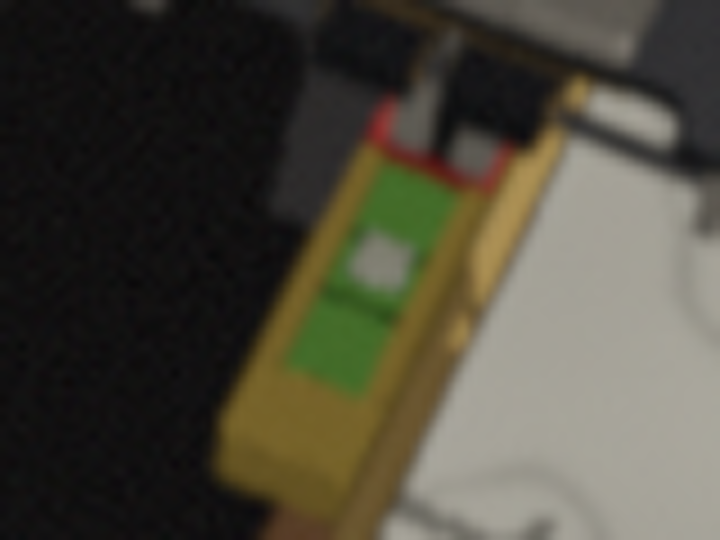

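Fingers are right over the red end (crop (440,130)), with the window clear of the gripper. Now press gently.

Emit:
move_arm:
  deltas:
    - {"dp": [2,3,3],"rotation": [0,-1,0]}
    - {"dp": [0,3,0],"rotation": [0,0,0]}

```text
t: 11.68
eef_pos: [0.6582, 0.0536, 0.0861]
ee_rot: [-1.571, -0.001, 1.745]
force: [-1.7, 0.4, 1.8]
width: 0.0007
```

Emit:
move_arm:
  deltas:
    - {"dp": [0,3,0],"rotation": [0,0,0]}
    - {"dp": [0,2,0],"rotation": [0,0,0]}

```text
t: 11.85
eef_pos: [0.6583, 0.0542, 0.084]
ee_rot: [-1.573, 0.001, 1.747]
force: [-5.7, -3.8, 15.9]
width: -0.0
```

Emit:
move_arm:
  deltas:
    - {"dp": [0,2,0],"rotation": [0,0,0]}
    - {"dp": [0,2,0],"rotation": [0,0,0]}

```text
t: 12.02
eef_pos: [0.6583, 0.0542, 0.0842]
ee_rot: [-1.576, 0.003, 1.75]
force: [-1.9, -2.9, 6.9]
width: 0.0001
```

Emit:
move_arm:
  deltas:
    - {"dp": [0,3,0],"rotation": [0,0,0]}
    - {"dp": [0,3,0],"rotation": [0,0,0]}
    - {"dp": [0,3,0],"rotation": [0,0,0]}
    - {"dp": [0,3,0],"rotation": [0,0,0]}
    - {"dp": [0,3,0],"rotation": [0,0,0]}

```text
t: 12.43
eef_pos: [0.6583, 0.0542, 0.084]
ee_rot: [-1.584, 0.007, 1.755]
force: [-5.8, -2.2, 15.3]
width: 0.0004
```

Emit:
move_arm:
  deltas:
    - {"dp": [0,3,0],"rotation": [0,0,0]}
    - {"dp": [0,3,0],"rotation": [0,0,0]}
    - {"dp": [0,3,0],"rotation": [0,0,0]}
    - {"dp": [0,3,0],"rotation": [0,0,0]}
    - {"dp": [0,3,0],"rotation": [0,0,0]}

```text
t: 12.85
eef_pos: [0.6584, 0.0543, 0.084]
ee_rot: [-1.593, 0.012, 1.761]
force: [-7.3, -3.1, 15.0]
width: 0.0003
```

```bash
python3 -c "
from bub import *
for k in range(8):
  f=arm.grab_frame('scene'); s=st(); print(s['t'],s['force'].round(1),s['eef_pos'].round(4))
bub(f,'c4.png');g=arm.grab_frame('top');bub(g);print(plane(f),plane(g))"
```

```text
12.9 [-6.3 -2.8 15.2] [0.6584 0.0543 0.084 ]
12.95 [-6.  -1.9 15.1] [0.6584 0.0543 0.084 ]
13.0 [-5.9 -2.8 15.6] [0.6584 0.0543 0.084 ]
13.05 [-7.2 -2.3 15.3] [0.6584 0.0543 0.084 ]
13.1 [-6.2 -2.7 16.1] [0.6584 0.0543 0.084 ]
13.15 [-5.6 -2.2 15. ] [0.6584 0.0543 0.084 ]
13.2 [-6.6 -1.7 15.9] [0.6584 0.0543 0.084 ]
13.25 [-6.9 -2.4 16.1] [0.6584 0.0543 0.084 ]
win -151.2 -80.1 len 71.1 bubble -116.1 rel mid -0.5 n 218
win -149.1 -101.9 len 47.2 bubble nan rel mid nan n 101
[-0.00161491 -0.00119826  0.05377897] [ 0.00113457 -0.00076731  0.05191652]bub.py:15: RuntimeWarning: invalid value encountered in scalar divide
  wt=np.clip(130-sat,0,None)*(val>120); b=(X*wt).sum()/wt.sum()
```

View pics/c4.png

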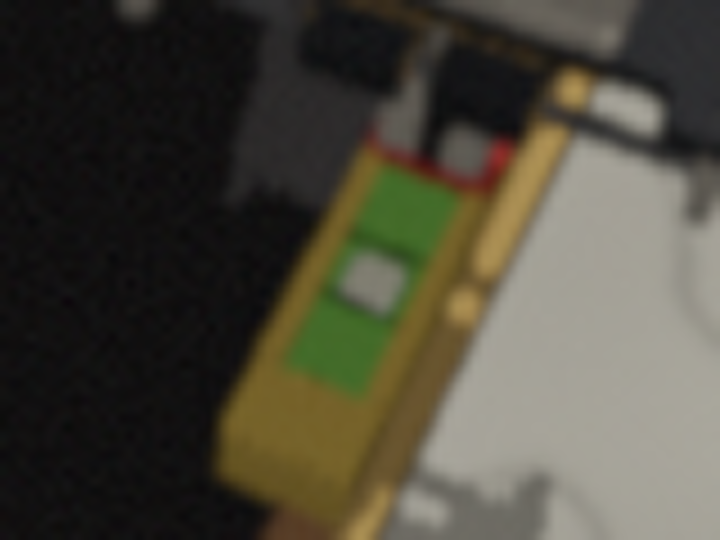

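```bash
python3 -c "
from bub import *
for k in range(24):
  f=arm.grab_frame('scene'); s=st()
  if k%6==5: print(s['t'],s['force'].round(1),s['eef_pos'].round(4)); bub(f,'c5.png'); print(plane(f))"
```

```text
13.6 [-6.7 -3.1 15.2] [0.6584 0.0543 0.084 ]
win -151.2 -80.1 len 71.1 bubble -116.1 rel mid -0.5 n 218
[-0.00258172  0.0005615   0.05421889]
13.9 [-6.6 -2.  15.8] [0.6584 0.0543 0.084 ]
win -151.2 -80.5 len 70.7 bubble -116.1 rel mid -0.2 n 217
[-0.00078147 -0.00227448  0.05320164]
14.2 [-6.  -2.2 16.5] [0.6584 0.0543 0.084 ]
win -151.2 -80.1 len 71.2 bubble -116.1 rel mid -0.5 n 217
[-0.00141184 -0.00062925  0.05358871]
14.5 [-7.2 -1.9 14.8] [0.6584 0.0543 0.0841]
win -151.2 -80.1 len 71.1 bubble -116.1 rel mid -0.5 n 218
[-0.00154427 -0.0006319   0.05365657]
```

View pics/c5.png

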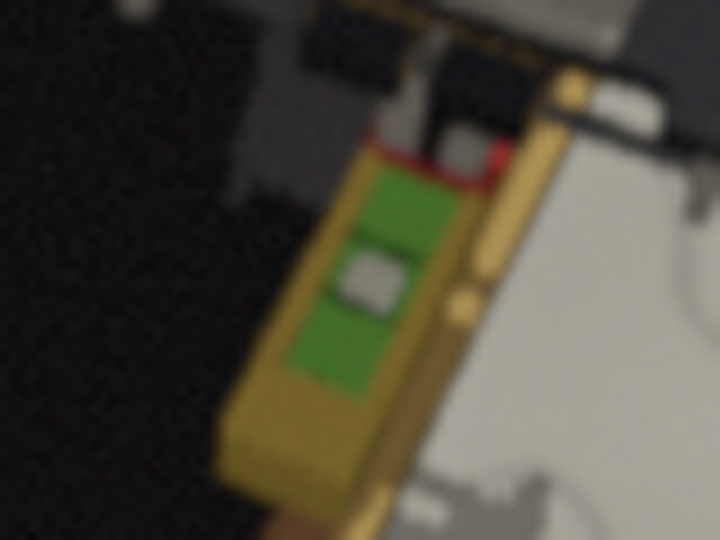

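```bash
python3 -c "
from station import arm
print(arm.job_done()); s=arm.get_state(); print(s['t'],s['force'])"
```

```text
the job is handed in; nothing more can be done
None
the job is handed in; nothing more can be done
```

I pushed the middle-sized level flush against the rail and turned the knob about 2.4 rad clockwise. I then pressed the red end with closed fingers and handed the job in at about 14.5 s, still pressing. The hand-in gave no verdict.

Last checks before handing in:
- **Press:** about 15 N vertically, steady for over 1.5 s.
- **Bubble:** settled between −0.5 mm (script) and about −1 mm (read off the enlarged picture), so inside the ±3 mm limit. This was from the scene camera only, because the arm blocked the window in the top view.
- **Knob plumb:** not measured directly. The board's tilt was about 1 mrad with a noise of 1–2 mrad, so I take the knob to be well within 10 mrad.
- **Level along the rail:** I saw no gap in the pictures, but did not measure its angle again at the end.
- **Bystanders:** the moves kept clear of the bowl, cloche and spatula. I did not measure their positions again.

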